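# Scoop into the pan, fullest seasoning tin held ready over it

### The arm

A 7-joint arm with a two-finger parallel gripper is mounted at the origin on the work surface. World frame = base frame: x ahead of the robot, y to its left, z up, the work surface at z = 0. Lengths are in m, angles in rad, forces in N, time in s.
With the tool pointing down it reaches from about 0.375 to 0.925 m from the base axis. Payload 3.1 kg.
Tool frame: the origin (TCP) lies between the finger pads; the fingertips stand 19 mm ahead of it and the grasp point (between the pads) is the TCP (bot.nose_length is the distance from the TCP to the fingertips, in m); z points along the fingers, y is the line along which they close (so a half turn about z gives the same grasp; the last joint's range is limited). The gripper opens to 85 mm and grips with 20 to 120 N. Pads are 22 mm wide; open, the fingers measure 114 mm over their backs; the gripper's body (76 mm by 85 mm) begins 54 mm behind the grasp point. The pads swing forward as they close: fully open they stand 13 mm farther back than shut.
Start: joints at [-1.412, 0.383, 0.044, 1.598, -0.018, 1.161, -0.05], TCP at [0.165, 0.629, 0.25] pointing down, gripper open.
Joint ranges: [-2.61, 2.61], [-0.41, 2.15], [-1.48, 1.57], [0, 2.5], [-1.57, 4.71], [0.05, 1.97], [-2.85, 2.85]. Speed limits (rad/s): [2.79, 2.79, 3.14, 3.14, 3.14, 3.14, 3.14].

### API

Orientations are given as a 3x3 rotation matrix whose columns are the frame's x, y, z axes.
In Python, from cell import bot gives the robot as it stands.
- The arm moves only by the tool play_rows, never from a script. Its arguments are lists of equal length, an entry for each row: "fingers": the opening, from 0 (shut) to 1 (fully open); "xyz": the shift along the world's x, y, z in m, a list of three; "delta_rot": the turn, a rotation vector about the world's x, y, z in degrees, a list of three. A call has 1 to 5 rows; each row is the pose to reach, as a shift and turn from the pose commanded when the call began; what a row does not reach only later rows make up. A row lasts 1/12 s, in which the tool goes at most 41.7 mm and 7.16 degrees, less where a joint would pass 70% of its speed; a pose out of reach is approached as far as the arm can. A call with a gripper value outside its range is refused whole. The fingers move at their own pace and stop on an object; the grip force is fixed at half the most. Time passes only in rows, so rows that repeat a pose let the fingers close. It gives the time, the measured TCP pose, the force, the opening and the grip force at its end, in the units of the state.
- bot.sense(): the state, without advancing time (a new reading comes with each control period).
- bot.camera(name): name is "scene" or "top"; returns a dict with "color" (480x640x3 uint8, red, green, blue), "fx", "fy", "cx", "cy" (pixels), "R" (3x3) and "t" (3): a world point X has camera coordinates R X + t. Camera axes: x right, y down, z forward; pixel columns grow to the right and rows downward; lengths in m; the calibration is good to about 2 mm. A picture is of the moment at which its call begins. There is no depth.
- bot.job_done(): hands the job in; it is judged then, once.
The state is a dict: "time_s": time; "joint_positions": joint angles; "dq": joint speeds; "joint_efforts": joint torques, N m; "tool_pos": TCP position; "tcp_rot": TCP orientation; "ft_force": force on the tool from outside, world axes, zero at the start; "torque": the same for the moment, N m; "grip_width": finger opening in m; "grip_force": force on a finger pad.
Only numpy, scipy, OpenCV 4.12 (cv2) and the standard library are available. Lean on these libraries where they do the work, as an engineer would, in place of code of your own. Each camera call takes 0.05 s, during which the arm holds its last target. There are 200 camera calls.

### The job

We are making up the seasoning mix: lift the measuring scoop off its hook and stand it in the empty steel pan, then find the heaviest of the three closed tins on the white board by hefting them, and leave the other two standing on the board. Finish holding that heaviest tin upright in the gripper over the middle of the pan, well above its rim and clear of the scoop, and keep holding it; leave everything else as it is.

Things in the scene. Friction and masses are not known exactly. Their poses are not given: they have to be found in the camera images.
- tin_a: one of three identical closed round bare-metal tins, 58 mm in diameter (59 at the lid), 100 mm high, on the white board. Origin: centre of its underside, z up its axis. One tin is full, 365 to 420 g in all, one part used (180 to 240 g), one nearly empty (100 to 140 g): nothing outside shows which, and it changes from start to start. Contents do not shift; lids stay on
- tin_b: a second such tin, the same in every outward way as tin_a
- tin_c: the third such tin, the same in every outward way
- board: white plastic cutting board lying fixed on the steel table, 260 mm (its x) by 400 mm (its y), 15 mm thick; the tins stand on its top 15 mm above the table. Origin: centre of its underside, on the table
- pan: open stainless sixth-size pan, empty, fixed on the table: 176 mm (its x) by 162 mm (its y) outside (188 by 174 over the turned-out rim), 100 mm high, walls and floor 3 mm thick. Origin: centre of its underside on the table, z up
- scoop: stainless measuring scoop, 90 g, hung on an end hook of the rack. Handle: one 5 mm wire bent into a loop, two upright runs side by side along its y, 29 mm over the outsides, straight from 10 to 105 mm below the origin; the hook passes between them along x. Origin: inside top of the loop, where it bears on the hook; z up the handle; wire top 5 mm above it. Hung, its axes are about the rack's
- scoop_cup (a point): centre of the scoop's round cup, on the handle's line 131 mm below the scoop's origin. The cup is 56 mm in diameter and 30 mm deep, its mouth faces the scoop's -x; its lowest point when hung is 159 mm below the scoop's origin
- rack: fixed stainless utensil rack at the back of the table: two posts 340 mm apart joined by a flat bar 370 mm long (its y), top 243 mm above the table, with three wire hooks pointing to its -x, towards the robot, at y = -110, 0, +110 mm. Scoop on one end hook, turner on the other, either way round; the middle one is empty. Origin: on the table midway between the posts, under the bar
- hook_mid (a point): low point (wire centre) of the empty middle hook, 56 mm out from the bar and 225 mm above the table; the end hooks are alike. Beyond it the 6 mm wire turns up, 11 mm further out, to a tip whose top is 244 mm above the table: a hung loop comes off when raised at least 20 mm and then drawn 25 mm or more to the rack's -x
- turner: bystander: stainless turner with the same wire loop handle and a flat blade 70 mm wide, 186 mm below its origin at the lowest, hanging on the other end hook. Origin as the scoop's
- ramekin: bystander: small white ramekin, 62 mm wide, 34 mm high, on the board near the tins. Origin: centre of its underside
- spoon: bystander: steel spoon 150 mm long lying on the board near its front edge. Origin: middle of its underside, its length along its x
- bottle: bystander: amber squeeze bottle with a nozzle, 58 mm wide, 195 mm high, on the table to the right of the board. Origin: centre of its underside
- plate: bystander: white plate 200 mm wide, 18 mm high, on the table at the right. Origin: centre of its underside
- boat: bystander: paper food boat with red bands, about 120 by 165 mm, 44 mm high, on the table at the back left, beside the rack. Origin: centre of its underside
- pan_lid: bystander: steel pan lid 180 by 166 mm, lying flat with a wire handle 26 mm high, on the table at the left. Origin: centre of its underside
There are look-alikes about, which are no part of the job. What is shaped like the scoop but brown is not meant.

How it is judged:
By the outcome, as a careful person would: the job done as asked, in the order asked, and still so for the second after the job is handed in, while the arm keeps its last pose, push and grip.
It also fails if it takes over 72 s, if anything falls off the work surface, if the arm or the gripper's body presses on something with over 40 N, if the wrist force passes 120 N, or if a joint passes its speed limit or range.

## Working session

There is one attempt and no reset: what is moved stays moved. The work goes in short steps, Python scripts to look and compute and a tool call to move; the robot and the scene stay as the last step left them, time stands still between calls to the robot, and variables do not carry over. Pictures are saved under pics/ and viewed, at most 10 in all, crops included, and the job is handed in when it is done.

Besides the shell and the picture viewer there is one more tool, called as name(argument=value, ...) on one line, values as JSON. play_rows: Moves the arm, as the interface text tells. Its arguments: {"type":"object","properties":{"fingers":{"type":"array"},"xyz":{"type":"array"},"delta_rot":{"type":"array"}},"required":["fingers","xyz","delta_rot"]}

```bash
mkdir -p pics; ls; python3 - <<'E'
from cell import bot
import cv2,numpy as np
for n in ("scene","top"):
    c=bot.camera(n); cv2.imwrite(f"pics/{n}0.png",c["color"][:,:,::-1])
    print(n,c["fx"],c["fy"],c["cx"],c["cy"],np.round(c["R"],4).tolist(),np.round(c["t"],4).tolist())
s=bot.sense(); print({k:np.round(v,3).tolist() for k,v in s.items()})
E
```

```text
pics
scene 518.6244367472044 518.6244367472044 324.14702458193744 243.23090429953447 [[0.4174, 0.9087, 0.0064], [0.5547, -0.2492, -0.7939], [-0.7198, 0.3348, -0.6081]] [-0.2086, -0.186, 2.1453]
top 605.7981308102288 605.7981308102288 313.8415528847333 241.9517559741967 [[0.0114, -0.9999, -0.0128], [-0.9935, -0.0098, -0.1135], [0.1134, 0.014, -0.9935]] [-0.0044, 0.5482, 1.6914]
{'time_s': 0.1, 'joint_positions': [-1.412, 0.384, 0.044, 1.599, -0.018, 1.161, -0.05], 'dq': [0.0, -0.002, -0.001, -0.004, 0.0, -0.0, 0.0], 'joint_efforts': [0.003, -43.473, 1.03, -25.045, 0.011, 0.005, 0.0], 'tool_pos': [0.165, 0.628, 0.249], 'tcp_rot': [[-0.967, 0.254, -0.001], [0.254, 0.967, -0.002], [-0.0, -0.002, -1.0]], 'ft_force': [0.314, 0.327, -0.379], 'torque': [0.002, 0.031, 0.008], 'grip_force': 0.0, 'grip_width': 0.085}
```

View pics/scene0.png

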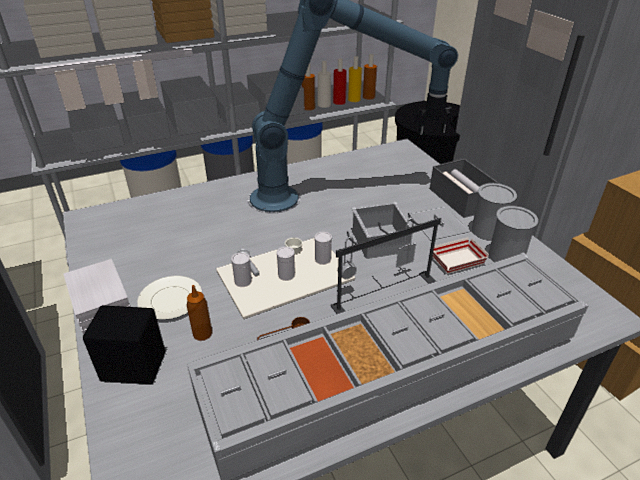

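View pics/top0.png

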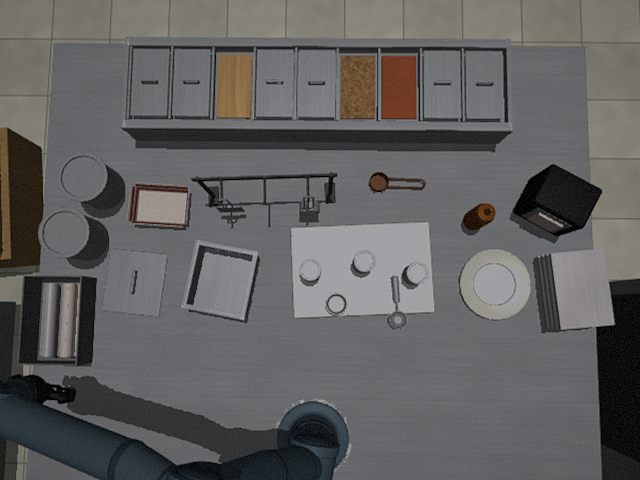

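Scene: the rack stands in the middle with the scoop at its left end (about 345,270), the turner at the right end (405,250), and tins at (242,268), (286,264), (323,248). Top: tins at (310,270), (363,262), (415,273), pan at (220,280), and rack bar from (195,180) to (337,177), with the scoop at about (308,203). I'll zoom in.

```bash
python3 - <<'E'
import cv2,numpy as np
t=cv2.imread("pics/top0.png"); s=cv2.imread("pics/scene0.png")
cv2.imwrite("pics/topc.png",cv2.resize(t[165:325,180:380],None,fx=3.75,fy=3.75,interpolation=cv2.INTER_CUBIC))
cv2.imwrite("pics/scenec.png",cv2.resize(s[190:320,300:460],None,fx=4.6,fy=4.6,interpolation=cv2.INTER_CUBIC))
E
```

```text
(no output)
```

View pics/topc.png

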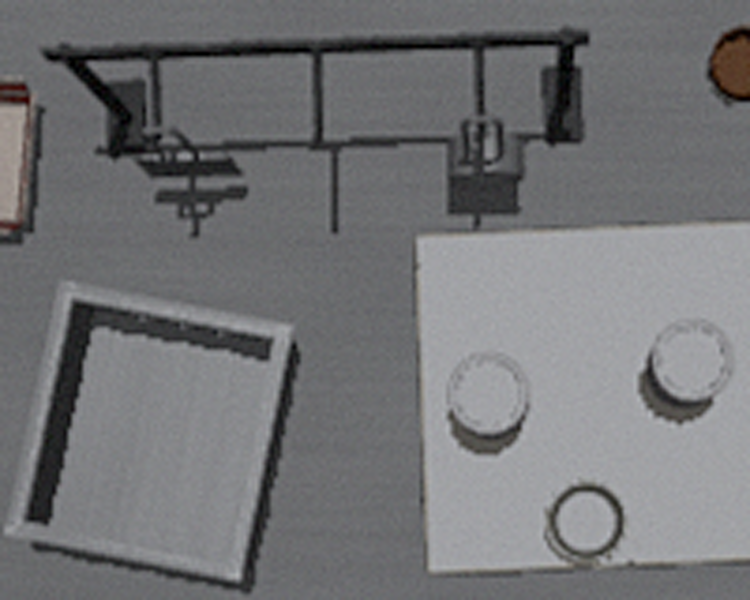

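View pics/scenec.png

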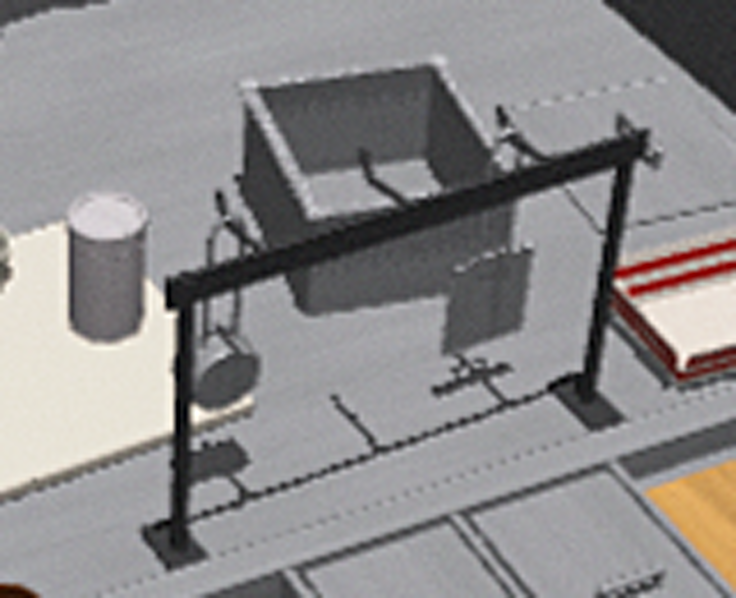

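Top crop: the scoop's loop is on the right-hand hook (about 482,118–165), the turner on the left one (195,200), and the middle hook is empty (317,60–145). Pan rim corners are at (67,285), (295,328), (248,585) and (5,530). The scene crop shows hook tips at (220,193), (365,152), (500,108) and the scoop cup at (225,378). Next I fit the poses.

```bash
cat > h.py <<'E'
import numpy as np, cv2
from scipy.optimize import least_squares
C={"top":(605.798,313.842,241.952,np.array([[0.0114,-0.9999,-0.0128],[-0.9935,-0.0098,-0.1135],[0.1134,0.014,-0.9935]]),np.array([-0.0044,0.5482,1.6914])),
"scene":(518.624,324.147,243.231,np.array([[0.4174,0.9087,0.0064],[0.5547,-0.2492,-0.7939],[-0.7198,0.3348,-0.6081]]),np.array([-0.2086,-0.186,2.1453]))}
def proj(n,X):
    f,cx,cy,R,t=C[n]; c=np.atleast_2d(X)@R.T+t
    return c[:,:2]/c[:,2:]*f+[cx,cy]
def back(n,p,z):
    f,cx,cy,R,t=C[n]; d=R.T@np.array([(p[0]-cx)/f,(p[1]-cy)/f,1]); o=-R.T@t
    return o+d*(z-o[2])/d[2]
def pose(p,L):
    c,s=np.cos(p[2]),np.sin(p[2]); L=np.atleast_2d(L)
    return np.c_[p[0]+c*L[:,0]-s*L[:,1],p[1]+s*L[:,0]+c*L[:,1],L[:,2]]
T=lambda u,v:(180+u/3.75,165+v/3.75)
S=lambda u,v:(300+u/4.6,190+v/4.6)
E
python3 - <<'E'
from h import *
np.set_printoptions(precision=4,suppress=True)
# rack
obs=[("scene",S(220,193),(-.067,-.11,.243)),("scene",S(365,152),(-.067,0,.243)),("scene",S(500,108),(-.067,.11,.243)),
("scene",S(168,283),(0,-.185,.243)),("scene",S(645,130),(0,.185,.243)),("top",T(45,52),(0,.185,.243)),("top",T(588,38),(0,-.185,.243))]
f=lambda p:np.concatenate([proj(n,pose(p,L))[0]-q for n,q,L in obs])
r=least_squares(f,[.8,.1,0]);print("rack",r.x,np.degrees(r.x[2]),r.fun.reshape(-1,2))
h=pose(r.x,[(-.056,-.11,.228),(-.056,-.11,.097)]);print("scoop",h,proj("scene",h),proj("top",h))
# pan
cs=np.array([back("top",T(*q),.1) for q in [(67,285),(295,328),(248,585),(5,530)]])
print("pan",cs,cs.mean(0),[np.linalg.norm(cs[i]-cs[i-1]) for i in range(4)])
L=[(.094,.087,.1),(.094,-.087,.1),(-.094,-.087,.1),(-.094,.087,.1)]
g=least_squares(lambda p:(pose(p,L)-cs)[:,:2].ravel(),[.5,.3,0]);print(g.x,np.degrees(g.x[2]),g.cost)
# tins, ramekin: circles in top
t=cv2.imread("pics/top0.png",0);b=cv2.resize(t,None,fx=4,fy=4,interpolation=cv2.INTER_CUBIC)
for (u,v) in [(310,270),(363,262),(415,273),(336,304)]:
    w=b[4*(v-20):4*(v+20),4*(u-20):4*(u+20)]
    ci=cv2.HoughCircles(w,cv2.HOUGH_GRADIENT,1,40,param1=120,param2=10,minRadius=36,maxRadius=50)
    for c in ci[0][:2]:
        p=(u-20+c[0]/4,v-20+c[1]/4); print(p,c[2]/4,back("top",p,.115)[:2])
E
```

```text
rack [0.6903 0.1275 0.0388] 2.2253606938956176 [[-0.7536 -0.2722]
 [-0.8661 -0.7728]
 [-0.3408 -0.1608]
 [-1.1417 -0.4734]
 [ 0.4907 -0.1012]
 [-1.5777 -0.6248]
 [-0.0584 -1.2612]]
scoop [[0.6386 0.0154 0.228 ]
 [0.6386 0.0154 0.097 ]] [[348.6831 237.675 ]
 [347.2188 270.9997]] [[307.7462 197.716 ]
 [308.8311 206.5695]]
pan [[0.5398 0.3178 0.1   ]
 [0.51   0.1506 0.1   ]
 [0.3243 0.1804 0.1   ]
 [0.3616 0.3568 0.1   ]] [0.4339 0.2514 0.1   ] [np.float64(0.1824383816837263), np.float64(0.16990170000958954), np.float64(0.1880722254891724), np.float64(0.18031755014899353)]
[ 0.4339  0.2514 -0.1895] -10.857624550125829 2.2321142048712282e-05
(np.float32(310.375), np.float32(269.875)) 10.725 [0.463  0.0087]
(np.float32(364.375), np.float32(261.125)) 10.5 [ 0.4881 -0.1364]
(np.float32(418.625), np.float32(272.375)) 11.775 [ 0.4593 -0.2818]
(np.float32(410.125), np.float32(279.125)) 9.85 [ 0.441 -0.259]
(np.float32(335.875), np.float32(303.625)) 10.325 [ 0.3734 -0.0605]
```

play_rows(fingers=[0.65, 0.65, 0.65, 0.65, 0.65], xyz=[[0.1, -0.13, 0.1], [0.1, -0.13, 0.1], [0.1, -0.13, 0.1], [0.1, -0.13, 0.1], [0.1, -0.13, 0.1]], delta_rot=[[0, 0, 4], [0, 0, 4], [0, 0, 4], [0, 0, 4], [0, 0, 4]])

```text
time_s: 0.52
tool_pos: [0.269, 0.4955, 0.3525]
tcp_rot: [[-0.982, 0.191, 0.003], [0.191, 0.982, 0.001], [-0.002, 0.001, -1.0]]
ft_force: [0.3, -0.4, -0.4]
grip_width: 0.0557
grip_force: 0.0
```

play_rows(fingers=[0.65, 0.65, 0.65, 0.65, 0.65], xyz=[[0.12, -0.155, 0], [0.12, -0.155, 0], [0.12, -0.155, 0], [0.12, -0.155, 0], [0.12, -0.155, 0]], delta_rot=[[0, 0, 5], [0, 0, 5], [0, 0, 5], [0, 0, 5], [0, 0, 5]])

```text
time_s: 0.93
tool_pos: [0.3876, 0.3392, 0.35]
tcp_rot: [[-0.995, 0.104, 0.0], [0.104, 0.995, -0.002], [-0.001, -0.002, -1.0]]
ft_force: [0.3, -1.2, -0.2]
grip_width: 0.0554
grip_force: 0.0
```

play_rows(fingers=[0.65, 0.65, 0.65, 0.65, 0.65], xyz=[[0.12, -0.155, 0], [0.12, -0.155, 0], [0.12, -0.155, 0], [0.12, -0.155, 0], [0.12, -0.155, 0]], delta_rot=[[0, 0, 5], [0, 0, 5], [0, 0, 5], [0, 0, 5], [0, 0, 5]])

```text
time_s: 1.35
tool_pos: [0.5069, 0.1839, 0.3501]
tcp_rot: [[-1.0, 0.017, 0.001], [0.017, 1.0, -0.002], [-0.001, -0.002, -1.0]]
ft_force: [1.1, -1.1, -1.7]
grip_width: 0.0552
grip_force: 0.0
```

play_rows(fingers=[0.65, 0.65, 0.65, 0.65, 0.65], xyz=[[0.134, -0.173, -0.05], [0.134, -0.173, -0.05], [0.134, -0.173, -0.05], [0.134, -0.173, -0.05], [0.134, -0.173, -0.05]], delta_rot=[[0, 0, 3], [0, 0, 3], [0, 0, 3], [0, 0, 3], [0, 0, 3]])

```text
time_s: 1.77
tool_pos: [0.63, 0.0267, 0.3029]
tcp_rot: [[-0.999, -0.041, -0.001], [-0.041, 0.999, 0.0], [0.001, 0.0, -1.0]]
ft_force: [1.1, 1.0, 0.0]
grip_width: 0.0555
grip_force: 0.0
```

play_rows(fingers=[0.65, 0.65, 0.65], xyz=[[0, 0, 0], [0, 0, 0], [0, 0, 0]], delta_rot=[[0, 0, 0], [0, 0, 0], [0, 0, 0]])

```text
time_s: 2.02
tool_pos: [0.629, 0.0284, 0.303]
tcp_rot: [[-0.999, -0.039, -0.002], [-0.039, 0.999, 0.0], [0.002, 0.0, -1.0]]
ft_force: [0.3, 1.6, 0.6]
grip_width: 0.0557
grip_force: 0.0
```

play_rows(fingers=[0.6, 0.6, 0.6, 0.6, 0.6], xyz=[[0.01, -0.013, -0.02], [0.01, -0.013, -0.05], [0.01, -0.013, -0.05], [0.01, -0.013, -0.05], [0.01, -0.013, -0.05]], delta_rot=[[0, 0, 0], [0, 0, 0], [0, 0, 0], [0, 0, 0], [0, 0, 0]])

```text
time_s: 2.43
tool_pos: [0.6395, 0.0174, 0.2551]
tcp_rot: [[-0.999, -0.043, 0.001], [-0.043, 0.999, 0.001], [-0.001, 0.001, -1.0]]
ft_force: [-0.1, -0.1, 1.1]
grip_width: 0.0512
grip_force: 0.0
```

```bash
cat > look.py <<'E'
import sys,cv2,numpy as np
from cell import bot
def pair(name,b1,b2,h=580,w=400):
    ims=[]
    for n,b in(("scene",b1),("top",b2)):
        c=bot.camera(n)["color"][:,:,::-1]; cv2.imwrite(f"pics/{name}_{n}.png",c)
        if b: ims.append(cv2.resize(c[b[1]:b[3],b[0]:b[2]],None,fx=w/(b[2]-b[0]),fy=w/(b[2]-b[0]),interpolation=cv2.INTER_CUBIC))
    hh=max(i.shape[0] for i in ims); o=np.zeros((hh,w*len(ims),3),np.uint8)
    for k,i in enumerate(ims): o[:i.shape[0],k*w:(k+1)*w]=i
    cv2.imwrite(f"pics/{name}.png",o)
E
python3 -c "
from look import *
pair('a',(310,190,390,310),(270,160,350,240))
s=bot.sense();print(s['tool_pos'],s['ft_force'])"
```

```text
[0.64038443 0.01654718 0.25615747] [-0.62147703 -0.88090979  0.29371144]
```

View pics/a.png

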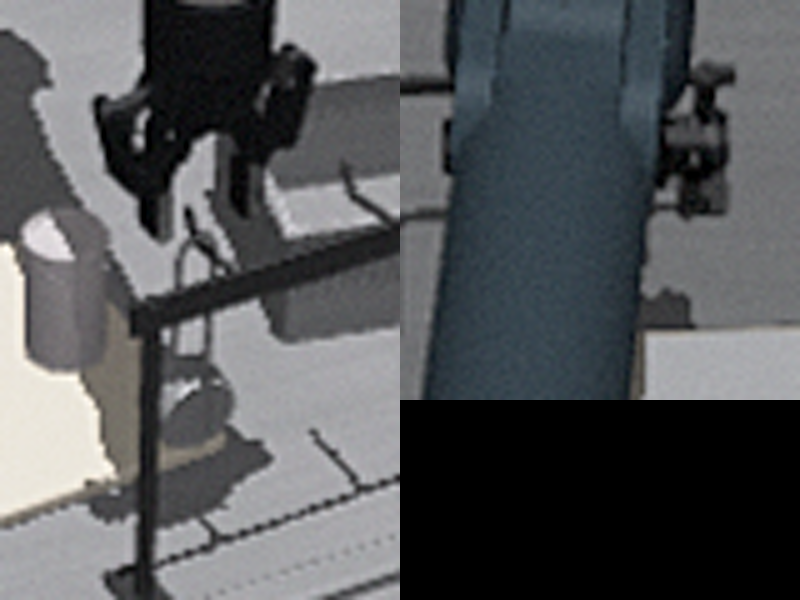

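The fingers straddle the loop in the scene view: fingertips at (160,235) and (240,210), loop top at (195,245). I descend and close.

play_rows(fingers=[0.6, 0.6, 0.6, 0.6, 0.6], xyz=[[0, -0.001, -0.02], [0, -0.001, -0.04], [0, -0.001, -0.055], [0, -0.001, -0.055], [0, -0.001, -0.055]], delta_rot=[[0, 0, 0], [0, 0, 0], [0, 0, 0], [0, 0, 0], [0, 0, 0]])

```text
time_s: 2.95
tool_pos: [0.6396, 0.0147, 0.1996]
tcp_rot: [[-0.999, -0.041, 0.0], [-0.041, 0.999, 0.0], [-0.0, 0.0, -1.0]]
ft_force: [0.1, 0.2, 0.1]
grip_width: 0.0512
grip_force: 0.0
```

play_rows(fingers=[0.2, 0.2, 0.2, 0.2, 0.2], xyz=[[0, 0, 0], [0, 0, 0], [0, 0, 0], [0, 0, 0], [0, 0, 0]], delta_rot=[[0, 0, 0], [0, 0, 0], [0, 0, 0], [0, 0, 0], [0, 0, 0]])

```text
time_s: 3.37
tool_pos: [0.6412, 0.0149, 0.2012]
tcp_rot: [[-0.999, -0.041, 0.004], [-0.041, 0.999, 0.001], [-0.005, 0.001, -1.0]]
ft_force: [0.9, 0.9, 6.3]
grip_width: 0.0275
grip_force: 58.8
```

play_rows(fingers=[0.2, 0.2, 0.2, 0.2, 0.2], xyz=[[0, 0, 0.012], [0, 0, 0.024], [0, 0, 0.034], [0, 0, 0.034], [0, 0, 0.034]], delta_rot=[[0, 0, 0], [0, 0, 0], [0, 0, 0], [0, 0, 0], [0, 0, 0]])

```text
time_s: 3.78
tool_pos: [0.64, 0.0137, 0.234]
tcp_rot: [[-0.999, -0.039, 0.002], [-0.039, 0.999, 0.0], [-0.002, -0.0, -1.0]]
ft_force: [-0.7, 0.3, -2.0]
grip_width: 0.0277
grip_force: 59.0
```

play_rows(fingers=[0.2, 0.2, 0.2, 0.2, 0.2], xyz=[[-0.015, 0, 0], [-0.03, 0, 0], [-0.05, 0, 0.01], [-0.06, 0, 0.03], [-0.06, 0, 0.05]], delta_rot=[[0, 0, 0], [0, 0, 0], [0, 0, 0], [0, 0, 0], [0, 0, 0]])

```text
time_s: 4.2
tool_pos: [0.5755, 0.0137, 0.2811]
tcp_rot: [[-0.999, -0.039, -0.007], [-0.039, 0.999, -0.0], [0.007, 0.0, -1.0]]
ft_force: [0.4, -1.2, -1.0]
grip_width: 0.0274
grip_force: 59.1
```

```bash
python3 -c "
from look import *
pair('b',(290,170,410,300),(190,160,360,330))
s=bot.sense();print(s['tool_pos'],s['ft_force'],s['grip_width'])"
```

```text
[0.580964   0.01385754 0.28595348] [ 1.15572264  0.30148013 -1.35298568] 0.027250772637941772
```

View pics/b.png

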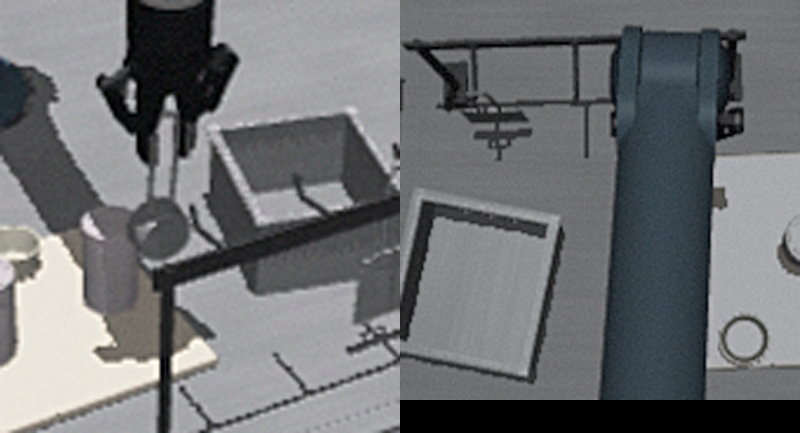

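Scene crop: the scoop hangs straight in the gripper, off the hook (cup at 160,230), and the turner is undisturbed. Next I carry it over the pan's +x/+y corner.

play_rows(fingers=[0.2, 0.2, 0.2, 0.2, 0.2], xyz=[[-0.03, 0.02, 0.02], [-0.058, 0.05, 0.02], [-0.058, 0.08, 0.02], [-0.058, 0.115, 0.02], [-0.058, 0.145, 0.02]], delta_rot=[[0, 0, -3], [0, 0, -6], [0, 0, -9], [0, 0, -12.3], [0, 0, -12.3]])

```text
time_s: 4.72
tool_pos: [0.5201, 0.1611, 0.3016]
tcp_rot: [[-0.985, 0.175, -0.002], [0.175, 0.985, 0.001], [0.002, 0.0, -1.0]]
ft_force: [0.0, 0.9, -1.4]
grip_width: 0.027
grip_force: 59.3
```

play_rows(fingers=[0.2, 0.2, 0.2, 0.2, 0.2], xyz=[[0, 0.035, 0], [0, 0.07, 0], [0, 0.1, 0], [0, 0.13, 0], [0, 0.138, 0]], delta_rot=[[0, 0, 0], [0, 0, 0], [0, 0, 0], [0, 0, 0], [0, 0, 0]])

```text
time_s: 5.13
tool_pos: [0.5189, 0.3044, 0.3007]
tcp_rot: [[-0.986, 0.165, -0.003], [0.165, 0.986, 0.002], [0.003, 0.001, -1.0]]
ft_force: [-0.5, 1.3, -1.0]
grip_width: 0.0276
grip_force: 59.3
```

play_rows(fingers=[0.2, 0.2, 0.2, 0.2], xyz=[[0, 0, 0], [0, 0, 0], [0, 0, 0], [0, 0, 0]], delta_rot=[[-3, 4.6, 0], [-6.5, 9.3, 0], [-6.5, 9.3, 0], [-6.5, 9.3, 0]])

```text
time_s: 5.47
tool_pos: [0.5217, 0.297, 0.3003]
tcp_rot: [[-0.973, 0.162, -0.163], [0.182, 0.977, -0.115], [0.14, -0.142, -0.98]]
ft_force: [-0.2, -0.4, -0.9]
grip_width: 0.0271
grip_force: 59.5
```

play_rows(fingers=[0.2, 0.2, 0.2, 0.2, 0.2], xyz=[[0, 0, -0.03], [0, 0, -0.06], [0, 0, -0.1], [0, 0, -0.13], [0, 0, -0.14]], delta_rot=[[0, 0, 0], [0, 0, 0], [0, 0, 0], [0, 0, 0], [0, 0, 0]])

```text
time_s: 5.88
tool_pos: [0.5178, 0.2942, 0.1581]
tcp_rot: [[-0.972, 0.163, -0.168], [0.184, 0.976, -0.117], [0.145, -0.144, -0.979]]
ft_force: [-0.3, -0.9, -0.9]
grip_width: 0.0273
grip_force: 59.4
```

play_rows(fingers=[0.2, 0.2, 0.2, 0.2, 0.2], xyz=[[0, 0, -0.005], [0, 0, -0.01], [0, 0, -0.015], [0, 0, -0.019], [0, 0, -0.019]], delta_rot=[[0, 0, 0], [0, 0, 0], [0, 0, 0], [0, 0, 0], [0, 0, 0]])

```text
time_s: 6.3
tool_pos: [0.522, 0.2974, 0.1447]
tcp_rot: [[-0.974, 0.163, -0.16], [0.182, 0.977, -0.112], [0.138, -0.138, -0.981]]
ft_force: [-0.3, 0.8, -1.3]
grip_width: 0.0273
grip_force: 59.4
```

```bash
python3 -c "
from look import *
pair('c',(330,150,430,270),(170,170,290,330))
s=bot.sense();print(s['tool_pos'],s['ft_force'],s['grip_width'])"
```

```text
[0.52204531 0.29752724 0.14483895] [-0.00991208 -0.46190921 -1.1864558 ] 0.027472506967542294
```

View pics/c.png

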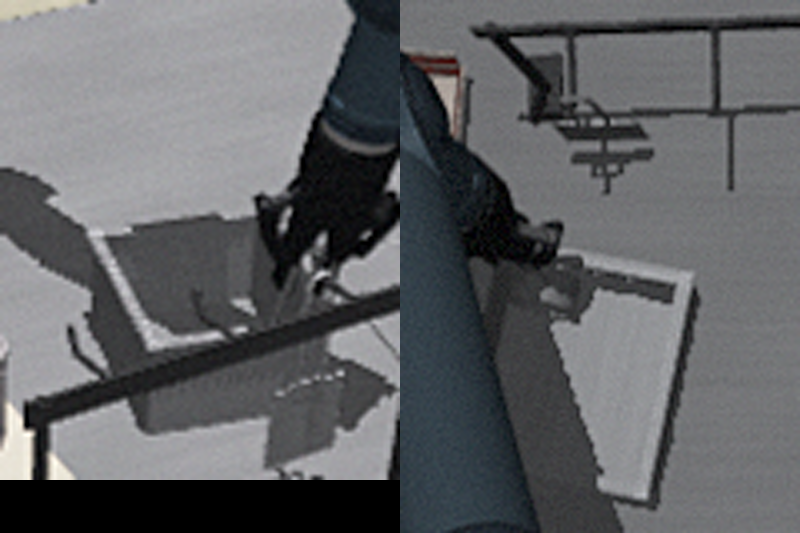

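The top crop shows the cup inside the pan near its back-left corner (560,295), with no contact yet. I lower gently.

play_rows(fingers=[0.2, 0.2, 0.2, 0.2], xyz=[[0, 0, -0.003], [0, 0, -0.006], [0, 0, -0.008], [0, 0, -0.008]], delta_rot=[[0, 0, 0], [0, 0, 0], [0, 0, 0], [0, 0, 0]])

```text
time_s: 6.73
tool_pos: [0.521, 0.2969, 0.1352]
tcp_rot: [[-0.973, 0.162, -0.162], [0.182, 0.977, -0.113], [0.14, -0.14, -0.98]]
ft_force: [-0.3, 0.2, -0.2]
grip_width: 0.0268
grip_force: 59.4
```

play_rows(fingers=[0.2, 0.2, 0.2, 0.2], xyz=[[0, 0, -0.0015], [0, 0, -0.003], [0, 0, -0.003], [0, 0, -0.003]], delta_rot=[[0, 0, 0], [0, 0, 0], [0, 0, 0], [0, 0, 0]])

```text
time_s: 7.07
tool_pos: [0.5215, 0.2971, 0.1329]
tcp_rot: [[-0.973, 0.163, -0.161], [0.182, 0.977, -0.113], [0.139, -0.139, -0.98]]
ft_force: [-0.2, 0.1, -1.4]
grip_width: 0.0271
grip_force: 59.5
```

play_rows(fingers=[0.2, 0.2, 0.2, 0.2], xyz=[[0, 0, -0.001], [0, 0, -0.003], [0, 0, -0.003], [0, 0, -0.003]], delta_rot=[[0, 0, 0], [0, 0, 0], [0, 0, 0], [0, 0, 0]])

```text
time_s: 7.4
tool_pos: [0.5224, 0.2972, 0.1321]
tcp_rot: [[-0.974, 0.163, -0.16], [0.182, 0.977, -0.112], [0.138, -0.138, -0.981]]
ft_force: [0.3, -0.9, 7.4]
grip_width: 0.0273
grip_force: 60.6
```

```bash
python3 -c "
from cell import bot
s=bot.sense();print(s['tool_pos'],s['ft_force'],s['torque'])"
```

```text
[0.5223892  0.29718014 0.13213134] [ 0.31301384 -0.86289782  7.43420156] [-0.35977197  0.46594912  0.01233072]
```

play_rows(fingers=[0.35, 0.45, 0.55, 0.6, 0.6], xyz=[[0, 0, 0.002], [0, 0, 0.002], [0, 0, 0.002], [0, 0, 0.002], [0, 0, 0.002]], delta_rot=[[0, 0, 0], [0, 0, 0], [0, 0, 0], [0, 0, 0], [0, 0, 0]])

```text
time_s: 7.82
tool_pos: [0.5211, 0.297, 0.1314]
tcp_rot: [[-0.973, 0.162, -0.162], [0.182, 0.977, -0.113], [0.14, -0.14, -0.98]]
ft_force: [-1.1, 0.5, -0.6]
grip_width: 0.0513
grip_force: 0.0
```

play_rows(fingers=[0.6, 0.6, 0.6, 0.6, 0.6], xyz=[[0.002, 0.001, 0.01], [0.004, 0.003, 0.025], [0.007, 0.005, 0.045], [0.011, 0.008, 0.07], [0.011, 0.008, 0.1]], delta_rot=[[0, 0, 0], [0, 0, 0], [0, 0, 0], [0, 0, 0], [0, 0, 0]])

```text
time_s: 8.23
tool_pos: [0.5321, 0.3053, 0.232]
tcp_rot: [[-0.973, 0.162, -0.163], [0.182, 0.977, -0.114], [0.141, -0.141, -0.98]]
ft_force: [0.1, 0.3, -0.6]
grip_width: 0.0514
grip_force: 0.0
```

play_rows(fingers=[1, 1, 1, 1, 1], xyz=[[0, -0.03, 0.03], [-0.01, -0.06, 0.04], [-0.02, -0.09, 0.04], [-0.03, -0.13, 0.04], [-0.04, -0.16, 0.04]], delta_rot=[[3, -4.6, 0], [6.5, -9.3, 0], [6.5, -9.3, 0], [6.5, -9.3, 0], [6.5, -9.3, 0]])

```text
time_s: 8.65
tool_pos: [0.492, 0.1417, 0.2731]
tcp_rot: [[-0.984, 0.176, 0.001], [0.176, 0.984, 0.0], [-0.001, 0.001, -1.0]]
ft_force: [-0.3, -1.1, -0.2]
grip_width: 0.0856
grip_force: 0.0
```

play_rows(fingers=[1, 1, 1, 1, 1], xyz=[[-0.01, -0.04, 0], [-0.02, -0.08, 0], [-0.02, -0.12, 0], [-0.02, -0.13, 0], [-0.02, -0.13, 0]], delta_rot=[[0, 0, 0], [0, 0, 0], [0, 0, 0], [0, 0, 0], [0, 0, 0]])

```text
time_s: 9.07
tool_pos: [0.4724, 0.0102, 0.2728]
tcp_rot: [[-0.983, 0.183, 0.001], [0.183, 0.983, 0.001], [-0.001, 0.001, -1.0]]
ft_force: [-0.1, 0.5, 0.1]
grip_width: 0.0853
grip_force: 0.0
```

```bash
python3 -c "
from look import *
pair('d',(220,180,420,330),(170,170,300,330))
s=bot.sense();print(s['tool_pos'],s['ft_force'],s['grip_width'])"
```

```text
[0.47275118 0.01549947 0.27248633] [-0.13700467  0.10666494 -0.08627962] 0.08523551074860986
```

View pics/d.png

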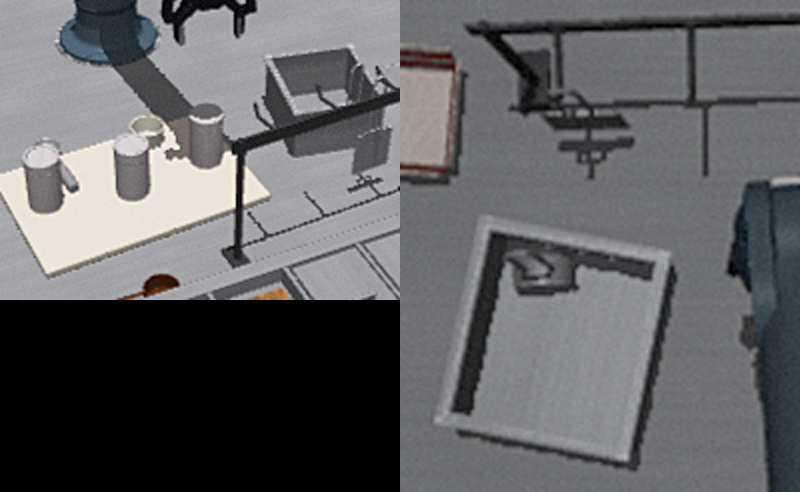

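The scoop now stands in the pan's back-left corner: top crop (540,270), handle seen in the scene crop at about (365,85). The three tins are at (205,110), (131,147) and (43,158) in the scene crop. I refine their positions using both cameras.

```bash
python3 - <<'E'
from h import *
np.set_printoptions(precision=4,suppress=True)
# render-fit: brightness-edge fit of lid circle in top0, cross-check in scene0
t=cv2.GaussianBlur(cv2.imread("pics/top0.png",0).astype(np.float32),(3,3),0)
s=cv2.GaussianBlur(cv2.imread("pics/scene0.png",0).astype(np.float32),(3,3),0)
a=np.linspace(0,2*np.pi,72,endpoint=False)
def ring(im,n,xy,r):
    q=proj(n,np.c_[xy[0]+r*np.cos(a),xy[1]+r*np.sin(a),np.full(72,.115)]).astype(np.float32)
    return cv2.remap(im,q[:,0][None],q[:,1][None],cv2.INTER_LINEAR)[0]
for xy0,sc in [((.463,.0087),(322.5,235)),((.488,-.136),(285.5,253.5)),((.459,-.278),(241.5,259))]:
    xs=back("scene",sc,.115)[:2]
    best={}
    for n,im in(("top",t),("scene",s)):
        c=[(np.abs(ring(im,n,(x,y),.0325)-ring(im,n,(x,y),.0265)).mean(),x,y) for x in np.arange(xy0[0]-.02,xy0[0]+.02,.002) for y in np.arange(xy0[1]-.02,xy0[1]+.02,.002)]
        best[n]=max(c)
    print(xs,best)
print(back("top",(335.9,303.6),.03))
E
```

```text
[0.4557 0.0133] {'top': (np.float32(34.081585), np.float64(0.451), np.float64(0.010699999999999998)), 'scene': (np.float32(28.17257), np.float64(0.463), np.float64(0.010699999999999998))}
[ 0.498 -0.137] {'top': (np.float32(38.20201), np.float64(0.474), np.float64(-0.12599999999999997)), 'scene': (np.float32(35.014877), np.float64(0.488), np.float64(-0.13599999999999998))}
[ 0.4668 -0.2745] {'top': (np.float32(39.308655), np.float64(0.445), np.float64(-0.262)), 'scene': (np.float32(32.628525), np.float64(0.457), np.float64(-0.278))}
[ 0.3745 -0.0626  0.03  ]
```

play_rows(fingers=[1, 1, 1, 1, 1], xyz=[[-0.01, -0.004, 0], [-0.01, -0.004, -0.03], [-0.01, -0.004, -0.06], [-0.01, -0.004, -0.09], [-0.01, -0.004, -0.11]], delta_rot=[[0, 0, 0], [0, 0, 0], [0, 0, 0], [0, 0, 0], [0, 0, 0]])

```text
time_s: 9.58
tool_pos: [0.4613, 0.0139, 0.1595]
tcp_rot: [[-0.986, 0.169, -0.003], [0.169, 0.986, -0.0], [0.003, -0.001, -1.0]]
ft_force: [-0.6, -0.2, -0.4]
grip_width: 0.0857
grip_force: 0.0
```

play_rows(fingers=[1, 1, 1, 1, 1], xyz=[[0, 0, -0.02], [0, 0, -0.04], [0, 0, -0.06], [0, 0, -0.07], [0, 0, -0.07]], delta_rot=[[0, 0, 0], [0, 0, 0], [0, 0, 0], [0, 0, 0], [0, 0, 0]])

```text
time_s: 10.0
tool_pos: [0.4606, 0.013, 0.0895]
tcp_rot: [[-0.985, 0.17, -0.006], [0.17, 0.985, -0.001], [0.005, -0.002, -1.0]]
ft_force: [-0.1, 0.1, -0.1]
grip_width: 0.0852
grip_force: 0.0
```

play_rows(fingers=[0.55, 0.55, 0.55, 0.55, 0.55], xyz=[[0, 0, 0], [0, 0, 0], [0, 0, 0], [0, 0, 0], [0, 0, 0]], delta_rot=[[0, 0, 0], [0, 0, 0], [0, 0, 0], [0, 0, 0], [0, 0, 0]])

```text
time_s: 10.42
tool_pos: [0.4638, 0.0114, 0.0934]
tcp_rot: [[-0.985, 0.174, 0.003], [0.174, 0.985, 0.001], [-0.003, 0.002, -1.0]]
ft_force: [-1.0, 0.1, 5.5]
grip_width: 0.0574
grip_force: 64.5
```

play_rows(fingers=[0.55, 0.55, 0.55, 0.55, 0.55], xyz=[[0, 0, 0.01], [0, 0, 0.03], [0, 0, 0.05], [0, 0, 0.05], [0, 0, 0.05]], delta_rot=[[0, 0, 0], [0, 0, 0], [0, 0, 0], [0, 0, 0], [0, 0, 0]])

```text
time_s: 10.83
tool_pos: [0.4629, 0.0114, 0.1425]
tcp_rot: [[-0.985, 0.174, 0.002], [0.174, 0.985, 0.001], [-0.002, 0.002, -1.0]]
ft_force: [-1.0, -0.4, -4.0]
grip_width: 0.0575
grip_force: 66.0
```

```bash
cat > weigh.py <<'E'
from cell import bot
import numpy as np
for _ in range(3): bot.camera("top")
f=[];w=[]
for _ in range(12):
    bot.camera("top"); s=bot.sense(); f.append(s["ft_force"]); w.append(s["joint_efforts"])
print("F",np.mean(f,0).round(2),"sd",np.std(f,0).round(2),"eff",np.mean(w,0).round(2)); print(s["tool_pos"],s["grip_width"],s["grip_force"],s["time_s"])
E
python3 weigh.py
```

```text
F [-0.17  0.08 -4.05] sd [0.26 0.35 0.65] eff [-0.000e+00 -2.561e+01  2.750e+00 -2.150e+01  1.000e-02  2.000e-02
  0.000e+00]
[0.46250955 0.01110397 0.14187558] 0.05759076158936398 65.98877973854542 11.5833
```

This tin pulls 4.05 N (about 413 g). Only the full tin can weigh that, since the others are at most 240 g, and the sensor read about zero when empty. It is the heaviest, so I carry it over the pan.

play_rows(fingers=[0.55, 0.55, 0.55, 0.55, 0.55], xyz=[[0, 0, 0.02], [0, 0, 0.05], [0, 0, 0.08], [0, 0, 0.11], [0, 0, 0.14]], delta_rot=[[0, 0, 0], [0, 0, 0], [0, 0, 0], [0, 0, 0], [0, 0, 0]])

```text
time_s: 12.0
tool_pos: [0.4619, 0.0108, 0.2831]
tcp_rot: [[-0.985, 0.174, -0.0], [0.174, 0.985, 0.0], [0.0, 0.0, -1.0]]
ft_force: [1.0, 0.4, -4.7]
grip_width: 0.0575
grip_force: 66.3
```

play_rows(fingers=[0.55, 0.55, 0.55, 0.55, 0.55], xyz=[[-0.003, 0.02, 0], [-0.005, 0.045, 0], [-0.008, 0.07, 0], [-0.012, 0.095, 0], [-0.015, 0.12, 0]], delta_rot=[[0, 0, 0], [0, 0, 0], [0, 0, 0], [0, 0, 0], [0, 0, 0]])

```text
time_s: 12.42
tool_pos: [0.4468, 0.1319, 0.2818]
tcp_rot: [[-0.985, 0.175, -0.0], [0.175, 0.985, 0.0], [0.001, 0.0, -1.0]]
ft_force: [0.0, -0.2, -4.8]
grip_width: 0.0573
grip_force: 66.7
```

play_rows(fingers=[0.55, 0.55, 0.55, 0.55, 0.55], xyz=[[-0.003, 0.03, 0], [-0.006, 0.055, 0], [-0.009, 0.08, 0], [-0.012, 0.105, 0], [-0.014, 0.12, 0]], delta_rot=[[0, 0, 0], [0, 0, 0], [0, 0, 0], [0, 0, 0], [0, 0, 0]])

```text
time_s: 12.83
tool_pos: [0.4322, 0.2545, 0.2816]
tcp_rot: [[-0.985, 0.17, -0.001], [0.17, 0.985, 0.001], [0.001, 0.001, -1.0]]
ft_force: [-0.3, 0.6, -4.3]
grip_width: 0.0574
grip_force: 66.7
```

play_rows(fingers=[0.55, 0.55, 0.55, 0.55, 0.55], xyz=[[0, 0, 0], [0, 0, 0], [0, 0, 0], [0, 0, 0], [0, 0, 0]], delta_rot=[[0, 0, 0], [0, 0, 0], [0, 0, 0], [0, 0, 0], [0, 0, 0]])

```text
time_s: 13.25
tool_pos: [0.434, 0.2494, 0.2818]
tcp_rot: [[-0.984, 0.177, -0.0], [0.177, 0.984, -0.0], [0.0, -0.0, -1.0]]
ft_force: [-0.8, -0.6, -4.3]
grip_width: 0.0572
grip_force: 66.8
```

```bash
python3 weigh.py; python3 -c "
from look import *
pair('e',(220,150,420,310),(170,170,300,330))"
```

```text
F [ 0.05  0.21 -4.08] sd [0.54 0.4  0.42] eff [ 4.000e-02 -2.774e+01  7.300e-01 -2.676e+01  2.000e-02  1.000e-02
  0.000e+00]
[0.43342028 0.25116868 0.28188207] 0.0573181035539328 66.76143899559975 14.0
```

View pics/e.png

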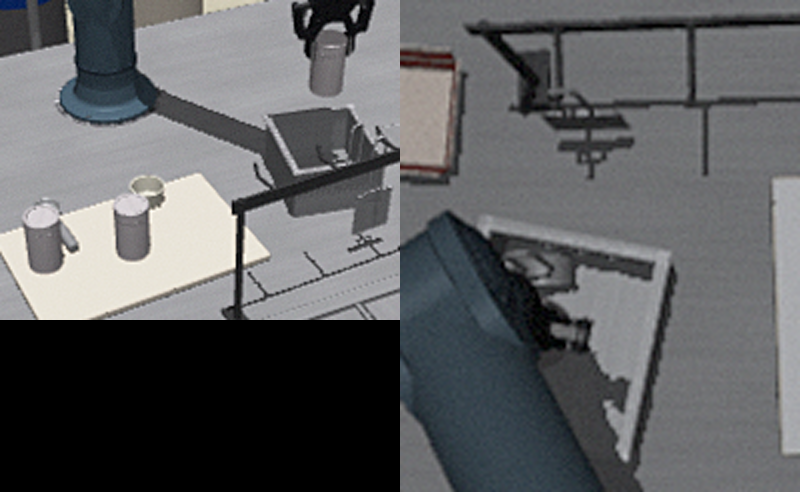

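The tin is held upright above the middle of the pan (scene crop 328,65). The scoop stands in the back-left corner and the other two tins are on the board at (42,240) and (132,228).

```bash
python3 -c "
from cell import bot
print(bot.job_done())"
```

```text
the job is handed in; nothing more can be done
None
```

The job is handed in: the scoop stands in the pan, and the gripper holds the heaviest tin upright over the pan's middle, its base about 10 cm above the rim; I hefted only that tin, because its roughly 413 g can only be the full one, and left the other two standing on the board.

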